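# Dock the picking tote and snap the latch lever over

### The job

At this packing station, push the small open tote along its dock until it is fully home against the far stop, then flip the dock's lever over, past its upright position, so that it snaps down across the tote's near face and locks it in. Only push with the fingers: do not lift or tip the tote, keep its carton inside, leave the tape roll, the can and the parcel where they stand, and finish clear of everything.

Things in the scene. Friction and masses are not known exactly. Their poses are not given: they have to be found in the camera images.
- dock: Fixed metal tote dock with low side guides and a far stop. Frame: x = the way the tote goes home (roughly away from the robot), y left of that, z up; origin at the underside of its 10 mm thick plate, midway between the guides, in the plane where the lever swings. Plate: x -110 to 220 mm, y +-125. Guides: x 30 to 205, inner faces at y +-83, 8 thick, tops 37 mm above the table.
- stop (a point): Centre of the dock's far stop face, level with the plate's top: at x = 194 mm of the dock's frame. The stop is 190 mm wide and its top is 55 mm above the table. The tote is home when its far face touches this stop.
- tote: Loose open blue plastic tote, 180 (x) by 160 (y) by 80 mm high, walls 5 mm, 0.3 to 0.65 kg; origin at the centre of its underside, axes like the dock's. It stands on the plate (rim 90 mm above the table) with 3 mm to spare to each guide, drawn 40 to 90 mm back. Home: origin at x = 104 mm, near face at x = 14 mm in the dock's frame. Pushing takes up to 6 N.
- lever (a joint): Dock's toggle lever, right of the mouth seen from the robot; swings in the dock's plane x = 0. 0 = open, leaning 0.6 rad outwards; 0.6 = upright (centre); 1.8 = latched, leaning 1.2 rad inwards across the tote's near face. A spring drives it from the centre to the nearer stop: about 4 N at the knob starts it, past centre it snaps over. If the tote is not home it lands on the tote's rim.
- lever_knob (a point): Centre of the black ball knob (24 mm across) on the end of the lever's 10 mm steel rod, 80 mm from the pivot. Open: at y = -155 mm in the dock's frame, 116 mm above the table; upright: 130 mm above the table; latched: y = -35 mm, 79 mm above the table.
- lever_pivot (a point): Point on the lever's hinge axis (which runs along the dock's x), fixed to the dock: x = 0, y = -110 mm of the dock's frame, 50 mm above the table. The post that carries it is 32 by 30 mm in plan, its top 62 mm above the table.
- carton: Small cardboard carton 70 x 50 x 45 mm lying loose in the tote (it rides along); origin at the centre of its underside. To be left in the tote.
- tape: Bystander: roll of packing tape lying flat on the table to the left of the dock, 90 mm across, 48 mm high; origin at the centre of its underside. Leave alone.
- can: Bystander: drinks can standing on the table to the left of the dock, 66 mm across, 122 mm high; origin at the centre of its underside. Leave alone.
- parcel: Bystander: small cardboard parcel 90 x 70 x 60 mm on the table to the right of the dock, towards its far end; origin at the centre of its underside. Leave alone.
Things that resemble listed ones, but are neither listed nor needed, are in the scene too. Leave any turquoise look-alike of the carton alone. What is shaped like the tote but pink is not meant.

How it is judged (in metres and radians):
On the way, in this order (a step that is already met when the one before it is completed fails the run):
1. the tote is home against the stop (within 6 mm) while the lever is still open (x of tote in the frame of dock above 0.098 m and value of joint lever below 0.4 rad), for 0.1 s.
2. the lever has snapped over to its other stop (value of joint lever above 1.7 rad), for 0.2 s.
At the end, for the whole second after the job is handed in: The lever rests at its latched stop (joint above 1.7 of 1.8 rad); the tote stands flat on the plate, at rest, within 7 mm of the stop, with the carton still in it (value of joint lever above 1.7 rad and x of tote in the frame of dock above 0.097 m and z of tote in the frame of dock below 0.014 m and angle between tote's own z axis and vertical below 0.05 rad and linear speed of tote below 0.02 m/s and horizontal distance between carton and tote below 0.09 m and z of carton in the frame of tote below 0.05 m); the robot touches nothing.
It fails at once if the tote is lifted (more than 12 mm) or tipped (more than 0.15 rad) (z of tote in the frame of dock above 0.022 m or angle between tote's own z axis and vertical above 0.15 rad).
It fails at once if the carton is lifted out of the tote (z of carton in the frame of tote above 0.06 m).
It fails at once if a bystander is moved more than 20 mm (distance of any of tape, can, parcel from where it was at the start of the episode above 0.02 m).
It also fails if it takes over 48 s, if anything falls off the work surface, if the arm or the gripper's body presses on something with over 40 N, if the wrist force passes 120 N, or if a joint passes its speed limit or range.

### The arm

A 6-joint arm with a two-finger parallel gripper is mounted at the origin on the work surface. World frame = base frame: x ahead of the robot, y to its left, z up, the work surface at z = 0. Lengths are in mm, angles in degrees, forces in N, time in s.
With the tool pointing down it reaches from about 275 to 975 mm from the base axis. Payload 8.4 kg.
Tool frame: the origin (TCP) lies on the centre line of the jaws, within the pads' length; the fingertips stand ahead of it and the grasp point (between the pads) lies 8 mm behind it (bot.tips_ahead is the z of the fingertips in the tool frame, in mm); z points along the fingers, y is the direction in which the jaws open and shut (so a half turn about z gives the same grasp; the last joint's range is limited). The gripper opens to 92 mm and grips with 3 to 60 N. Pads are 20 mm wide; open, the fingers measure 128 mm over their backs; the gripper's body (75 mm by 189 mm) begins 69 mm behind the grasp point.
Start: joints at [-71.012, 20.225, 93.587, -0, 66.188, -0.138], TCP at [204.771, -590.505, 225.583] pointing down, gripper open.
Joint ranges: [-150.9, 150.9], [-52.94, 120.26], [3.33, 152.33], [-74.26, 254.26], [0, 154.13], [-172.89, 172.89]. Speed limits (degrees/s): [127.2, 127.2, 159.86, 180, 180, 180].

### API

Orientations are given as a 3x3 rotation matrix whose columns are the frame's x, y, z axes.
In Python, from plant import status, read_camera, camera_model, bot, trace gives the robot as it stands.
- The arm moves only by the tool arm_command, never from a script. Its argument "steps" is a list of rows, each a list of 7 numbers: the shift along the tool's x, y, z in mm, then the turn, a rotation vector about the tool's x, y, z in degrees, then the finger opening in mm, from 0 to 91.9. In form: [[x, y, z, wx, wy, wz, gripper], ...]. A call has 1 to 20 rows; each row shifts and turns the pose as measured when the row begins, along the tool's axes as they then stand; what a row does not reach is not made up. A row lasts 1/12 s, in which the tool goes at most 41.7 mm and 7.16 degrees, less where a joint would pass 70% of its speed; a pose out of reach is approached as far as the arm can. A call with a gripper value outside its range is refused whole. The fingers move at their own pace and stop on an object; "squeeze" is the grip in N (left out, the last holds). Time passes only in rows, so rows that do not move let the fingers close. It gives the time, the measured TCP pose, the force and the opening at its end, in the units of the state.
- status.get_state(): the state, without advancing time (a new reading comes with each control period).
- read_camera(name): name is "scene" or "top" or "wrist"; returns the picture (384x512x3 uint8, blue, green, red); there is no depth.
- camera_model(name): a dict with "fov_y" (degrees; the focal length in pixels is half the picture's height over the tangent of half this angle, whatever the lens; pixels are square), "cx", "cy" (the principal point, pixels), "position" and "orientation" of the camera in the world. Camera axes: x right, y up, looking along -z (the intrinsics and any distortion apply to the point x, -y, -z); pixel columns grow to the right and rows downward; lengths in mm; the calibration is good to about 2 mm. A picture is of the moment at which its call begins: read the wrist's pose just before it. camera_model takes no time and is no camera call; for the wrist camera it gives the pose at the moment of the call.
- bot.finish_job(): hands the job in, once; it reports no verdict.
Trained networks look in the newest picture that a camera, given by its name, has taken for a name from the list of things; names that differ only in an ending like _2 or _b are one class to them, and where a whole thing is asked for, a point or a joint stands for the part that bears it (a point fixed in the world has none). Each returns a list of dicts, best first, with "p" (0 to 1); they miss things now and then, are a little off and sometimes report something else, mostly with a low value. They report only what shows in the picture. A call takes as long as a camera call. They do not tell look-alikes from the thing itself.
- trace(camera, target): "region" (384x512 bool, what is visible of it) and "box" ([left, top, right, bottom] in pixels, round what is visible of it).
The state is a dict: "t": time; "joint_pos": joint angles; "dq": joint speeds; "joint_torque": joint torques, N m; "tcp_pos": TCP position; "eef_rot": TCP orientation; "ft_force": force on the tool from outside, world axes, zero at the start; "torque": the same for the moment, N m; "finger_gap": finger opening in mm.
Only numpy, scipy, OpenCV 4.12 (cv2) and the standard library are available. Lean on these libraries where they do the work, as an engineer would, in place of code of your own. Each camera call takes 0.05 s, during which the arm holds its last target. There are 200 camera calls.

## Working session

There is one attempt and no reset: what is moved stays moved. The work goes in short steps, Python scripts to look and compute and a tool call to move; the robot and the scene stay as the last step left them, time stands still between calls to the robot, and variables do not carry over. Pictures are saved under pics/ and viewed, about 8 in all and at most 12, crops included, and the job is handed in when it is done.

Besides the shell and the picture viewer there is one more tool, called after "Emit:" as name([rows], argument=value, ...), one row to a line, values as JSON. arm_command: Moves the arm, as the interface text tells. Its arguments: {"type":"object","properties":{"steps":{"type":"array"},"squeeze":{"type":"number"}},"required":["steps"]}

```bash
ls; mkdir -p pics; python3 - <<'E'
from plant import status, read_camera, camera_model, bot, trace
import cv2,numpy as np
s=status.get_state();print(s['t'],s['tcp_pos'],s['eef_rot'],bot.tips_ahead)
a=read_camera('scene');b=read_camera('top')
cv2.imwrite('pics/scene0.png',a);cv2.imwrite('pics/top0.png',b)
for c in('scene','top'):
  print(c,camera_model(c))
  for n in('dock','tote','lever_knob','lever','carton','tape','can','parcel'):
    print(n,[(round(d['p'],2),d['box']) for d in trace(c,n)][:3])
E
```

```text
pics
0.0 [ 204.60688079 -590.05672379  224.87107284] [[ 9.44810147e-01  3.27618061e-01 -4.38100616e-04]
 [ 3.27618354e-01 -9.44809257e-01  1.29673869e-03]
 [ 1.09134955e-05 -1.36870167e-03 -9.99999063e-01]] 11.0
scene {'fov_y': 47.793876789039814, 'cx': 257.34275393412906, 'cy': 191.7096434401246, 'position': array([1276.4263591 ,    1.75224238,  915.27404928]), 'orientation': array([[-1.22140721e-02, -7.69168865e-01,  6.38928849e-01],
       [ 9.99834303e-01, -7.69285446e-04,  1.81872173e-02],
       [-1.34975226e-02,  6.39045120e-01,  7.69050812e-01]])}
dock [(0.36, [179.4, 162.6, 318.1, 280.2])]
tote [(0.96, [89.8, 116.4, 176.4, 192.1]), (0.89, [208.7, 159.0, 293.8, 246.6])]
lever_knob [(0.65, [177.3, 180.3, 205.6, 198.1])]
lever [(0.44, [178.1, 178.4, 206.2, 196.3])]
carton [(0.97, [240.7, 181.8, 272.6, 218.4]), (0.89, [127.0, 204.2, 159.4, 240.2]), (0.56, [180.6, 178.3, 206.5, 195.7])]
tape [(0.73, [308.1, 155.4, 340.9, 192.9])]
can [(0.61, [320.7, 187.8, 353.0, 230.5])]
parcel [(0.89, [141.0, 244.2, 184.7, 291.2])]
top {'fov_y': 50.90577535693912, 'cx': 262.6278241962759, 'cy': 190.92388749780406, 'position': array([ 416.04104103,   15.16301963, 1133.99207863]), 'orientation': array([[-0.02180863,  0.98613195, -0.16452407],
       [-0.9997608 , -0.02123996,  0.00521512],
       [ 0.00164831,  0.16459845,  0.98635928]])}
dock [(0.65, [220.0, 131.6, 349.3, 262.6])]
tote [(0.87, [243.1, 148.6, 321.8, 232.4]), (0.75, [366.6, 218.4, 464.7, 308.5])]
lever_knob [(0.68, [317.1, 184.0, 348.4, 201.0])]
lever [(0.64, [319.9, 185.4, 350.2, 202.1])]
carton [(0.83, [261.3, 185.9, 291.0, 213.1]), (0.74, [362.2, 161.9, 393.4, 193.8]), (0.61, [187.4, 224.0, 225.3, 253.0])]
tape [(0.58, [186.9, 220.5, 225.6, 253.3])]
can [(0.93, [182.6, 166.5, 211.2, 199.1]), (0.38, [219.6, 128.3, 348.8, 262.4])]
parcel [(0.73, [330.8, 111.4, 361.5, 150.0]), (0.41, [317.5, 182.2, 349.8, 203.3])]
```

```bash
python3 - <<'E'
import cv2,numpy as np
a=cv2.imread('pics/scene0.png')[100:310,70:370];b=cv2.imread('pics/top0.png')[95:320,170:470]
cv2.imwrite('pics/s1.png',cv2.resize(a,None,fx=2.6,fy=2.6,interpolation=2))
cv2.imwrite('pics/t1.png',cv2.resize(b,None,fx=2.6,fy=2.6,interpolation=2))
E
```

```text
(no output)
```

View pics/s1.png

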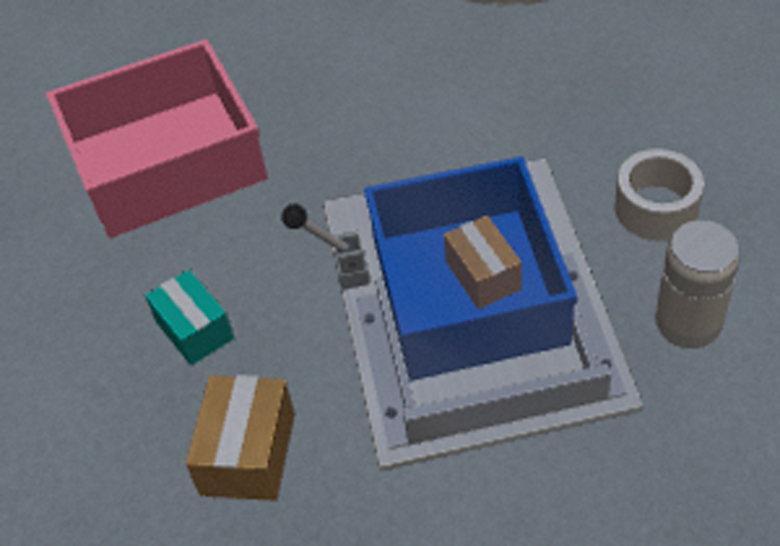

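View pics/t1.png

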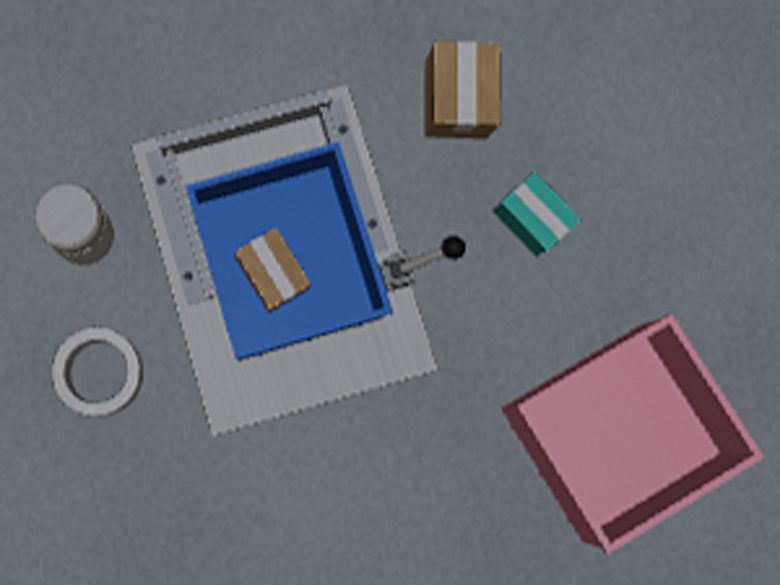

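The scene view shows the dock with blue tote and brown carton; the knob is at about (183,183) full-frame. The pink tote and turquoise carton are decoys. The top view agrees, with the plate corners, rim corners and knob clear. I'll fit the dock and tote poses from those corners.

```bash
cat >h.py <<'E'
import numpy as np
from scipy.optimize import least_squares
from plant import camera_model
def proj(c,P):
    f=192/np.tan(np.radians(c['fov_y'])/2); q=(np.atleast_2d(P)-c['position'])@c['orientation']
    return np.c_[c['cx']+f*q[:,0]/-q[:,2], c['cy']-f*q[:,1]/-q[:,2]]
def dk(p,L):  # dock xy/yaw -> world
    c,s=np.cos(p[2]),np.sin(p[2]); L=np.atleast_2d(L).astype(float)
    return np.c_[p[0]+c*L[:,0]-s*L[:,1],p[1]+s*L[:,0]+c*L[:,1],L[:,2]]
E
python3 - <<'E'
from h import *
T=lambda a:np.array(a)/2.6+[170,95]; S=lambda a:np.array(a)/2.6+[70,100]
ct,cs=camera_model('top'),camera_model('scene')
def fit(L,t,s):
    for m in((1,1),(1,0),(0,1)):
        r=lambda p:np.concatenate([m[0]*(proj(ct,dk(p,L))-t).ravel(),m[1]*(proj(cs,dk(p,L))-s).ravel()])
        o=least_squares(r,[450,0,.25]); print(np.round(o.x,3),np.degrees(o.x[2]).round(2),np.abs(o.fun).max().round(2))
        if m==(1,1): best=o.x
    return best
pl=[[220,125,10],[220,-125,10],[-110,-125,10],[-110,125,10]]
d=fit(pl,T([(133,145),(347,86),(437,370),(213,434)]),S([(641,404),(381,466),(325,202),(545,160)]))
rm=[[90,80,90],[90,-80,90],[-90,-80,90],[-90,80,90]]
t=fit(rm,T([(188,187),(338,145),(391,314),(238,357)]),S([(575,297),(398,332),(366,187),(523,158)]))
k=fit([[0,0,116]],T([(453,247)]),S([(294,216)]))
R=np.array([[np.cos(d[2]),np.sin(d[2])],[-np.sin(d[2]),np.cos(d[2])]])
print('tote in dock',R@(t[:2]-d[:2]),'knob in dock',R@(k[:2]-d[:2]))
E
```

```text
[ 5.44081e+02 -4.89420e+01  2.58000e-01] 14.78 1.37
[ 5.42964e+02 -4.93680e+01  2.56000e-01] 14.69 0.68
[ 5.45425e+02 -4.85970e+01  2.59000e-01] 14.87 1.24
[ 5.90407e+02 -3.86350e+01  2.53000e-01] 14.49 1.07
[ 5.88997e+02 -3.86390e+01  2.59000e-01] 14.85 0.38
[ 5.92406e+02 -3.85290e+01  2.46000e-01] 14.12 0.95
[ 5.84284e+02 -1.99232e+02  2.50000e-01] 14.32 0.26
[ 5.83740e+02 -1.99155e+02  2.50000e-01] 14.32 0.0
[ 5.85115e+02 -1.99184e+02  2.50000e-01] 14.32 0.0
tote in dock [47.42236005 -1.8560441 ] knob in dock [   0.5218047  -155.57347107]
```

Emit:
arm_command([
  [0, 0, 0, 0, 0, 4.4, 0],
  [21, -24, 0, 0, 0, 0, 0],
  [21, -24, 0, 0, 0, 0, 0],
  [21, -24, 0, 0, 0, 0, 0],
  [21, -24, 0, 0, 0, 0, 0],
  [21, -24, 0, 0, 0, 0, 0],
  [21, -24, 0, 0, 0, 0, 0],
  [21, -24, 0, 0, 0, 0, 0],
  [21, -24, 0, 0, 0, 0, 0],
  [21, -24, 0, 0, 0, 0, 0],
  [21, -24, 0, 0, 0, 0, 0],
  [21, -24, 0, 0, 0, 0, 0],
  [21, -24, 0, 0, 0, 0, 0],
  [21, -24, 0, 0, 0, 0, 0],
  [21, -24, 0, 0, 0, 0, 0],
  [21, -24, 0, 0, 0, 0, 0],
  [21, -24, 0, 0, 0, 0, 0],
  [21, -24, 0, 0, 0, 0, 0],
  [0, 0, 0, 0, 0, 0, 0],
  [0, 0, 0, 0, 0, 0, 0],
])

```text
t: 2.57
tcp_pos: [458.8, -85.7, 226.6]
eef_rot: [[0.969, 0.247, 0.008], [0.247, -0.969, -0.006], [0.006, 0.008, -1.0]]
ft_force: [0.4, 0.8, -0.1]
finger_gap: 0.4
```

```bash
cat >>h.py <<'E'
D=np.array([544,-49,.2575])
def show():
    from plant import status
    s=status.get_state(); c,q=np.cos(D[2]),np.sin(D[2]); p=s['tcp_pos']-[D[0],D[1],0]; E=s['eef_rot']
    print('t',round(s['t'],2),'dock',np.round([c*p[0]+q*p[1],-q*p[0]+c*p[1],p[2]],1),'yaw',np.degrees(np.arctan2(E[1,0],E[0,0])-D[2]).round(2),'tilt',np.round(E[2],3),
      'F dock',np.round([c*s['ft_force'][0]+q*s['ft_force'][1],-q*s['ft_force'][0]+c*s['ft_force'][1],s['ft_force'][2]],1),'gap',round(s['finger_gap'],1))
E
python3 -c "from h import *;show()"
```

```text
t 2.57 dock [-91.7 -13.8 226.6] yaw -0.47 tilt [ 0.006  0.008 -1.   ] F dock [ 0.6  0.6 -0.1] gap 0.4
```

Emit:
arm_command([
  [0, -3, 19, 0, 0, 0, 0],
  [0, -3, 19, 0, 0, 0, 0],
  [0, -3, 19, 0, 0, 0, 0],
  [0, -3, 19, 0, 0, 0, 0],
  [0, -2, 19, 0, 0, 0, 0],
  [0, 0, 19, 0, 0, 0, 0],
  [0, 0, 19, 0, 0, 0, 0],
  [0, 0, 19, 0, 0, 0, 0],
  [0, 0, 15, 0, 0, 0, 0],
  [0, 0, 0, 0, 0, 0, 0],
])

```text
t: 3.4
tcp_pos: [456.2, -81.8, 55.6]
eef_rot: [[0.97, 0.242, 0.014], [0.242, -0.97, -0.009], [0.012, 0.013, -1.0]]
ft_force: [0.4, 0.2, -0.8]
finger_gap: 0.5
```

```bash
python3 -c "from h import *;show()"
```

```text
t 3.4 dock [-93.3  -9.4  55.6] yaw -0.76 tilt [ 0.012  0.013 -1.   ] F dock [ 0.4  0.1 -0.8] gap 0.5
```

Emit:
arm_command([
  [6, -3, 0, 0.7, -0.7, -0.7, 0],
  [6, -3, 0, 0, 0, 0, 0],
  [6, -3, 0, 0, 0, 0, 0],
  [6, 0, 0, 0, 0, 0, 0],
  [6, 0, 0, 0, 0, 0, 0],
  [5, 0, 0, 0, 0, 0, 0],
  [5, 0, 0, 0, 0, 0, 0],
  [5, 0, 0, 0, 0, 0, 0],
  [5, 0, 0, 0, 0, 0, 0],
  [5, 0, 0, 0, 0, 0, 0],
])

```text
t: 4.23
tcp_pos: [509.3, -59.2, 59.3]
eef_rot: [[0.967, 0.254, -0.007], [0.254, -0.967, -0.001], [-0.007, -0.001, -1.0]]
ft_force: [-9.9, -3.0, 10.3]
finger_gap: 0.6
```

```bash
python3 -c "from h import *;show()"
```

```text
t 4.23 dock [-36.1  -1.   59.3] yaw -0.05 tilt [-0.007 -0.001 -1.   ] F dock [-10.4  -0.4  10.3] gap 0.6
```

```bash
python3 - <<'E'
from h import *
from plant import read_camera
import cv2
show();a=read_camera('scene');show()
cv2.imwrite('pics/s2.png',cv2.resize(a[80:310,120:390],None,fx=2.8,fy=2.6*2.8/2.6,interpolation=2))
E
```

```text
t 4.23 dock [-36.1  -1.   59.3] yaw -0.05 tilt [-0.007 -0.001 -1.   ] F dock [-10.4  -0.4  10.3] gap 0.6
t 4.28 dock [-34.9  -1.2  59.4] yaw -0.06 tilt [-0.005 -0.001 -1.   ] F dock [-2.4 -0.1 -0.3] gap 0.6
```

View pics/s2.png

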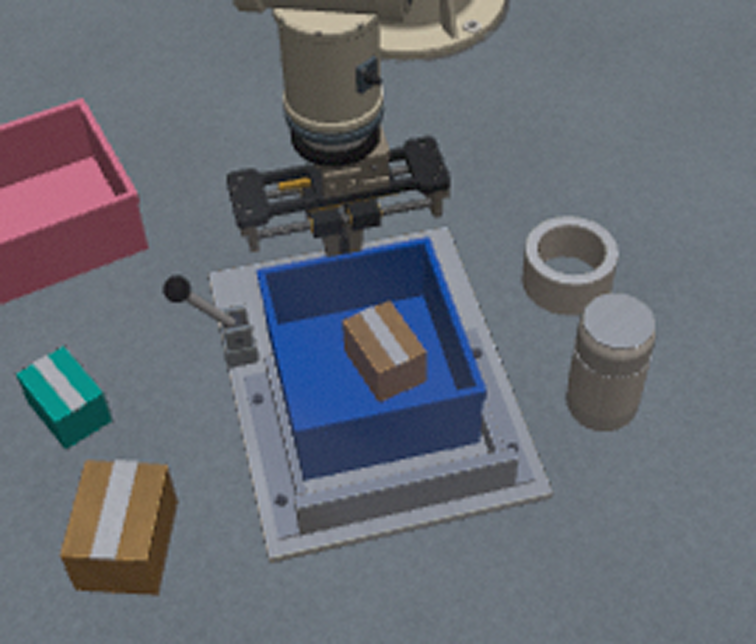

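The tote is flat and the carton is inside; the force spike was transient. I'll back off a little, push lower and continue.

Emit:
arm_command([
  [-8, 0, 0, 0, 0.3, 0, 0],
  [0, 0, 10, 0, 0, 0, 0],
  [0, 0, 10, 0, 0, 0, 0],
  [4, 0, 0, 0, 0, 0, 0],
  [4, 0, 0, 0, 0, 0, 0],
  [4, 0, 0, 0, 0, 0, 0],
  [4, 0, 0, 0, 0, 0, 0],
  [4, 0, 0, 0, 0, 0, 0],
  [4, 0, 0, 0, 0, 0, 0],
  [4, 0, 0, 0, 0, 0, 0],
  [4, 0, 0, 0, 0, 0, 0],
  [4, 0, 0, 0, 0, 0, 0],
])

```text
t: 5.28
tcp_pos: [526.2, -52.6, 34.8]
eef_rot: [[0.967, 0.254, -0.028], [0.254, -0.967, 0.0], [-0.027, -0.007, -1.0]]
ft_force: [-9.4, -3.8, 8.4]
finger_gap: 0.4
```

```bash
python3 -c "from h import *;show()"
```

```text
t 5.28 dock [-18.2   1.1  34.8] yaw -0.05 tilt [-0.027 -0.007 -1.   ] F dock [-10.   -1.3   8.4] gap 0.4
```

Emit:
arm_command([
  [4, 0, 0, -0.3, 1.2, 0, 0],
  [4, 0, 0, 0, 0.3, 0, 0],
  [4, 0, 0, 0, 0.3, 0, 0],
  [4, 0, 0, 0, 0.3, 0, 0],
])

```text
t: 5.62
tcp_pos: [536.1, -49.0, 33.7]
eef_rot: [[0.967, 0.254, -0.005], [0.254, -0.967, 0.004], [-0.004, -0.005, -1.0]]
ft_force: [-9.8, -2.9, 8.7]
finger_gap: 0.2
```

```bash
python3 -c "from h import *;show()"
```

```text
t 5.62 dock [-7.7  2.  33.7] yaw -0.04 tilt [-0.004 -0.005 -1.   ] F dock [-10.2  -0.3   8.7] gap 0.2
```

Emit:
arm_command([
  [4, 0, 0, 0, 0.3, 0, 0],
  [4, 0, 0, 0, 0.3, 0, 0],
  [4, 0, 0, 0, 0.3, 0, 0],
])

```text
t: 5.87
tcp_pos: [542.8, -46.4, 33.1]
eef_rot: [[0.967, 0.254, -0.001], [0.254, -0.967, 0.007], [0.0, -0.007, -1.0]]
ft_force: [-8.2, -3.2, 8.9]
finger_gap: 0.3
```

Emit:
arm_command([
  [4, 0, 0, 0, 0.3, 0, 0],
])

```text
t: 5.95
tcp_pos: [545.0, -45.6, 32.9]
eef_rot: [[0.967, 0.254, -0.0], [0.254, -0.967, 0.009], [0.002, -0.008, -1.0]]
ft_force: [-8.9, -3.4, 8.4]
finger_gap: 0.4
```

Emit:
arm_command([
  [4, 0, 0, 0, 0.2, 0, 0],
])

```text
t: 6.03
tcp_pos: [545.9, -45.1, 32.7]
eef_rot: [[0.967, 0.254, -0.003], [0.254, -0.967, 0.009], [-0.001, -0.009, -1.0]]
ft_force: [-21.4, -12.9, 18.9]
finger_gap: 0.4
```

```bash
python3 -c "from h import *;show()"
```

```text
t 6.03 dock [ 2.9  3.3 32.7] yaw -0.03 tilt [-0.001 -0.009 -1.   ] F dock [-24.   -7.   18.9] gap 0.4
```

The force stepped up sharply at dock x ≈ 3, which matches home. I'll retract, rise and check.

Emit:
arm_command([
  [-12, 0, 0, 0, 0, 0, 0],
  [-14, 0, 0, 0, 0, 0, 0],
  [-14, 0, 0, 0, 0, 0, 0],
  [-5, 0, -20, -0.5, 0, 0, 0],
  [0, 0, -25, 0, 0, 0, 0],
  [0, 0, -25, 0, 0, 0, 0],
  [0, 0, -25, 0, 0, 0, 0],
  [0, 0, -25, 0, 0, 0, 0],
  [0, 0, -25, 0, 0, 0, 0],
  [0, 0, -25, 0, 0, 0, 0],
  [0, 0, 0, 0, 0, 0, 0],
])

```text
t: 6.95
tcp_pos: [504.2, -56.5, 208.8]
eef_rot: [[0.967, 0.254, -0.004], [0.254, -0.967, 0.0], [-0.004, -0.001, -1.0]]
ft_force: [1.5, -1.1, 0.5]
finger_gap: 0.5
```

Emit:
arm_command([
  [4, 20, 0, 0, 0, 0, 0],
  [4, 20, 0, 0, 0, 0, 0],
  [4, 20, 0, 0, 0, 0, 0],
  [4, 20, 0, 0, 0, 0, 0],
  [4, 20, 0, 0, 0, 0, 0],
  [4, 20, 0, 0, 0, 0, 0],
  [4, 20, 0, 0, 0, 0, 0],
  [4, 20, 0, 0, 0, 0, 0],
  [4, 20, 0, 0, 0, 0, 0],
  [4, 20, 0, 0, 0, 0, 0],
  [4, 20, 0, 0, 0, 0, 0],
  [0, 0, 0, 0, 0, 0, 0],
])

```text
t: 7.95
tcp_pos: [611.8, -266.0, 203.9]
eef_rot: [[0.966, 0.257, -0.0], [0.257, -0.966, 0.001], [0.0, -0.001, -1.0]]
ft_force: [0.0, 0.4, -0.1]
finger_gap: -0.0
```

```bash
python3 - <<'E'
from h import *
from plant import read_camera
import cv2
show();a=read_camera('scene');b=read_camera('top')
cv2.imwrite('pics/s3.png',np.hstack([cv2.resize(x,None,fx=3,fy=3,interpolation=2) for x in(a[140:300,170:330],)]))
cv2.imwrite('pics/t3.png',cv2.resize(b[100:280,170:400],None,fx=3,fy=3,interpolation=2))
E
```

```text
t 7.95 dock [  10.3 -227.1  203.9] yaw 0.12 tilt [ 0.    -0.001 -1.   ] F dock [ 0.1  0.4 -0.1] gap -0.0
```

View pics/s3.png

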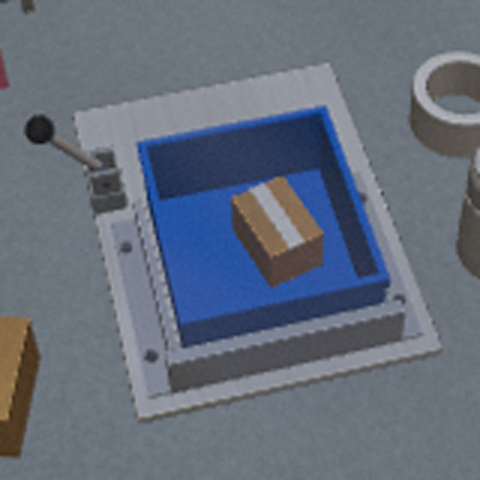

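View pics/t3.png

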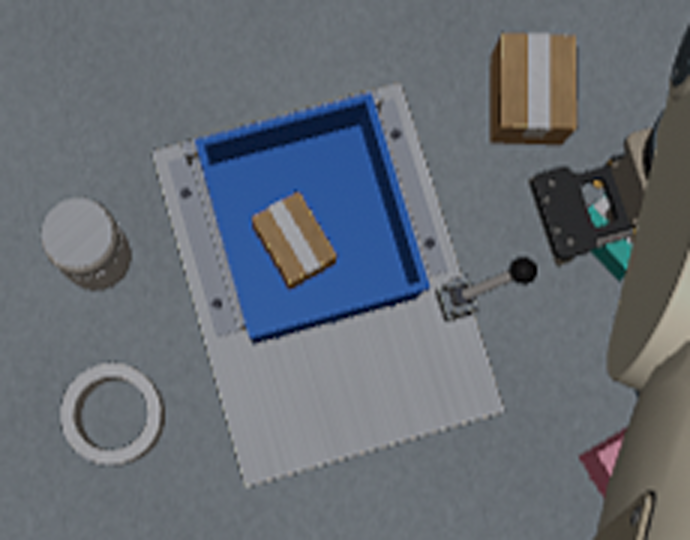

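Both views show the tote against the stop, the lever still open and the carton inside. I'll check the numbers before flipping the lever.

```bash
python3 - <<'E'
from h import *
ct,cs=camera_model('top'),camera_model('scene')
t=np.array([(197,137),(372,94),(427,288),(251,341)])/3+[170,100]
s=np.array([(388,280),(180,330),(138,143),(327,108)])/3+[170,140]
rm=[[90,80,90],[90,-80,90],[-90,-80,90],[-90,80,90]]
o=least_squares(lambda p:np.r_[(proj(ct,dk(p,rm))-t).ravel(),(proj(cs,dk(p,rm))-s).ravel()],[640,-20,.25])
c,q=np.cos(D[2]),np.sin(D[2]);d=o.x[:2]-D[:2];print(c*d[0]+q*d[1],-q*d[0]+c*d[1],np.degrees(o.x[2]-D[2]),abs(o.fun).max())
E
```

```text
104.89304032369117 1.5186952216403782 -0.6600468159471083 3.050524743892936
```

Emit:
arm_command([
  [-4, 0, 10, 0, 0, 0, 0],
  [-4, 0, 14, 0, 0, 0, 0],
  [-4, 0, 14, 0, 0, 0, 0],
  [0, 0, 14, 0, 0, 0, 0],
  [0, 0, 14, 0, 0, 0, 0],
  [0, 0, 14, 0, 0, 0, 0],
  [0, 0, 5, 0, 0, 0, 0],
  [0, 0, 0, 0, 0, 0, 0],
])

```text
t: 8.72
tcp_pos: [592.4, -257.9, 110.4]
eef_rot: [[0.965, 0.262, -0.006], [0.262, -0.965, 0.006], [-0.004, -0.008, -1.0]]
ft_force: [-0.0, -0.4, 0.5]
finger_gap: 0.5
```

```bash
python3 -c "from h import *;show()"
```

```text
t 8.72 dock [  -6.3 -214.3  110.4] yaw 0.43 tilt [-0.004 -0.008 -1.   ] F dock [-0.1 -0.4  0.5] gap 0.5
```

Emit:
arm_command([
  [2, -8, 0, 0, 0, 0, 0],
  [2, -8, 0, 0, 0, 0, 0],
  [0, -7, 0, 0, 0, 0, 0],
  [0, -7, 0, 0, 0, 0, 0],
  [0, -7, 0, 0, 0, 0, 0],
  [0, -7, 0, 0, 0, 0, 0],
  [0, -7, 0, 0, 0, 0, 0],
])

```text
t: 9.3
tcp_pos: [588.1, -209.3, 119.0]
eef_rot: [[0.964, 0.265, 0.009], [0.265, -0.964, -0.008], [0.007, 0.01, -1.0]]
ft_force: [-0.7, -5.5, 4.1]
finger_gap: 0.5
```

```bash
python3 -c "from h import *;show()"
```

```text
t 9.3 dock [   1.8 -166.2  119. ] yaw 0.63 tilt [ 0.007  0.01  -1.   ] F dock [-2.1 -5.2  4.1] gap 0.5
```

Emit:
arm_command([
  [-1, -8, 3, 0.5, 0, 0, 0],
  [-1, -8, 3, 0, 0, 0, 0],
  [0, -8, 2, 0, 0, 0, 0],
  [0, -8, 2, 0, 0, 0, 0],
  [0, -8, 1, 0, 0, 0, 0],
])

```text
t: 9.72
tcp_pos: [578.3, -169.4, 112.6]
eef_rot: [[0.964, 0.266, 0.018], [0.266, -0.964, -0.005], [0.016, 0.01, -1.0]]
ft_force: [0.1, 0.5, -0.5]
finger_gap: 0.7
```

```bash
python3 -c "from h import *;show()"
```

```text
t 9.72 dock [   2.5 -125.2  112.6] yaw 0.67 tilt [ 0.016  0.01  -1.   ] F dock [ 0.2  0.4 -0.5] gap 0.7
```

Emit:
arm_command([
  [0, 10, -5, 0, 0, 0, 0],
  [0, 15, -10, 0, 0, 0, 0],
  [0, 20, -15, 0, 0, 0, 0],
  [0, 20, -20, 0, 0, 0, 0],
  [0, 20, -20, 0, 0, 0, 0],
  [0, 20, -20, 0, 0, 0, 0],
  [0, 20, -10, 0, 0, 0, 0],
  [0, 0, 0, 0, 0, 0, 0],
  [0, 0, 0, 0, 0, 0, 0],
])

```text
t: 10.47
tcp_pos: [607.4, -289.4, 214.1]
eef_rot: [[0.962, 0.272, 0.005], [0.272, -0.962, 0.0], [0.005, 0.001, -1.0]]
ft_force: [0.1, -0.4, -0.7]
finger_gap: 0.4
```

```bash
python3 - <<'E'
from h import *
from plant import read_camera,trace
import cv2
show();a=read_camera('scene')
print([(d['p'],d['box']) for d in trace('scene','lever_knob')][:3], 'expect',proj(camera_model('scene'),dk(D,[[0,-35,79]])))
cv2.imwrite('pics/s4.png',cv2.resize(a[110:310,120:380],None,fx=3,fy=3,interpolation=2))
E
```

```text
t 10.47 dock [ 1.000e-01 -2.486e+02  2.141e+02] yaw 1.01 tilt [ 0.005  0.001 -1.   ] F dock [ 0.  -0.4 -0.7] gap 0.4
[(0.57, [199.7, 180.0, 235.9, 195.3])] expect [[232.10888998 183.03784559]]
```

View pics/s4.png

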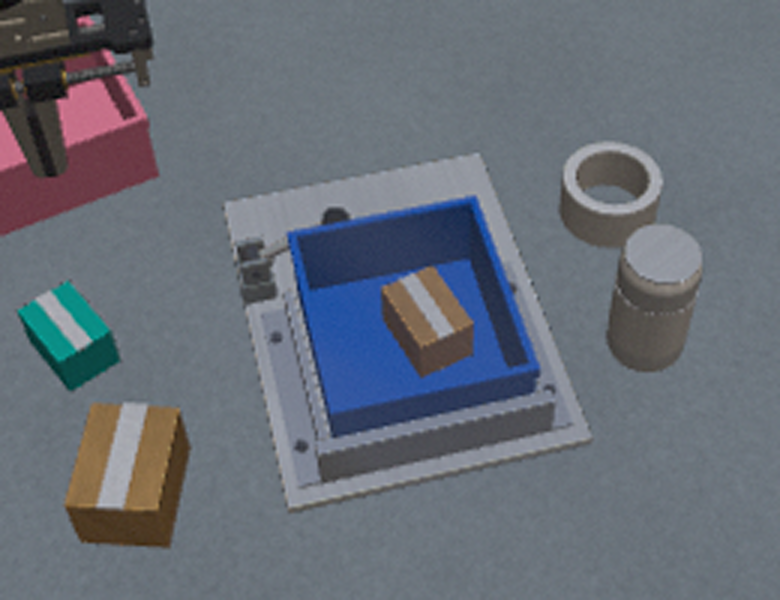

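The knob shows at (232,182), partly hidden behind the tote's near rim; the latched position predicts (232,183). The tote is home, the carton is inside, the bystanders haven't moved and the arm is clear. I'm handing it in.

```bash
python3 -c "
from plant import bot
print(bot.finish_job())"
```

```text
the job is handed in; nothing more can be done
None
```

I pushed the tote home with the closed fingers and flipped the lever over; it snapped down and latched. I handed the job in at about 10.5 s, and it reports no verdict.

**Checks:**
- **Tote position:** before I flipped the lever, it measured x ≈ 105 mm in the dock's frame, where home is 104 mm. The push force also rose sharply at the stop. The corners fitted loosely, up to 3 px off. I did not measure it again after the flip, but the last picture shows it flat against the stop.
- **Lever:** in the last picture the knob is at pixel (232, 182). The latched position predicts (232, 183).
- **Everything else:** the carton is in the tote, and the tape, can and parcel look unmoved by eye. The arm is clear, with forces near zero.

**Disagreement:** while pushing, the wrist showed an unexplained upward force of 8 to 10 N, and 19 N at the stop. The pushing force was about 10 N, above the stated 6 N, and reached 24 N at the stop. I lowered the contact point partway as a precaution, and the pictures showed no tipping or lifting.

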